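Set the thread-pitch selector and scan the inspection lens

ROBOT

A 6-joint arm with a two-finger parallel gripper is mounted at the origin on the work surface. World frame = base frame: x ahead of the robot, y to its left, z up, the work surface at z = 0. Lengths are in m, angles in rad, forces in N, time in s.
With the tool pointing down it reaches from about 0.225 to 0.875 m from the base axis. Payload 3.4 kg.
Tool frame: the origin (TCP) lies on the mounting face of the last link; the fingertips stand 173 mm ahead of it and the grasp point (between the pads) lies 155 mm ahead of it; z points along the fingers, y is the line along which they close (so a half turn about z gives the same grasp; the last joint's range is limited). The gripper opens to 85 mm and grips with 20 to 120 N. Pads are 22 mm wide; open, the fingers measure 114 mm over their backs; the gripper's body (76 mm by 85 mm) begins 54 mm behind the grasp point. The pads swing forward as they close: fully open they stand 13 mm farther back than shut.
Start: joints at [1.228, 0.276, 1.505, -0, 1.361, -0.121], TCP at [0.127, 0.561, 0.405] pointing down, gripper open.
Joint ranges: [-2.89, 2.89], [-0.75, 2.08], [0.22, 2.7], [-1.18, 4.32], [0.11, 2.71], [-2.7, 2.7]. Speed limits (rad/s): [2.57, 2.57, 3.14, 3.14, 3.14, 3.14].

INTERFACE

Orientations are given as a unit quaternion [w, x, y, z].
In Python, from rig import manip gives the robot as it stands.
- The arm moves only by the tool carry_out, never from a script. Its arguments are lists of equal length, an entry for each row: "linear": the shift along the world's x, y, z each as a share of 500 mm, from -1 to 1, a list of three; "angular": the turn, a rotation vector about the world's x, y, z each as a share of 0.08 rad, from -1 to 1, a list of three; "hand": the opening, from 0 (shut) to 1 (fully open). In form: {"linear": [[x, y, z], ...], "angular": [[rx, ry, rz], ...], "hand": [hand, ...]}. A call has 1 to 8 rows; each row shifts and turns the commanded pose from where the row before left it; what a row does not reach is not made up. A row lasts 1/12 s, in which the tool goes at most 41.7 mm and 7.16 degrees, less where a joint would pass 70% of its speed; a pose out of reach is approached as far as the arm can. A call with a number of a shift or a turn outside -1 to 1 is refused whole. A call with a gripper value outside its range is refused whole. The fingers move at their own pace and stop on an object; "force" is the grip in N (left out, the last holds). Time passes only in rows, so rows that do not move let the fingers close. It gives the time, the measured TCP pose, the force, the opening and the grip force at its end, in the units of the state.
- manip.get_state(): the state, without advancing time (a new reading comes with each control period).
- manip.get_image(name): name is "scene" or "top"; returns the picture (420x560x3 uint8, red, green, blue); there is no depth.
- manip.camera_params(name): a dict with "fx", "fy", "cx", "cy" (pixels), "view" (4x4, takes a point from world to camera coordinates). Camera axes: x right, y down, z forward; pixel columns grow to the right and rows downward; lengths in m; the calibration is good to about 2 mm. A picture is of the moment at which its call begins. camera_params takes no time and is no camera call.
- manip.sign_off(): hands the job in; it is judged then, once.
The state is a dict: "clock": time; "qpos": joint angles; "qd": joint speeds; "effort": joint torques, N m; "position": TCP position; "ee_rot": TCP orientation; "contact_force": force on the tool from outside, world axes, zero at the start; "moment": the same for the moment, N m; "width": finger opening in m; "gripper_force": force on a finger pad.
Only numpy, scipy, OpenCV 4.12 (cv2) and the standard library are available. Lean on these libraries where they do the work, as an engineer would, in place of code of your own. Each camera call takes 0.05 s, during which the arm holds its last target. There are 200 camera calls.

TASK

On the thread-pitch selector, lift the lever, swing it round and let it drop fully into the gate notch marked by the tall pointed post, and let go of it. Then pick up the hand probe from the rubber mat, hold it steady and square over the middle of the green inspection lens for a second without touching it, stand the probe upright on the mat again and let go.

Things in the scene. Friction and masses are not known exactly. Their poses are not given: they have to be found in the camera images.
- knob (a point): grip point on the axis of the black upright lever knob (24 mm diameter, from 53 to 107 mm above the bench when the lever is down); the point is 85 mm above the bench when down, 160 mm horizontally from the pivot. The steel arm (10 mm square bar, 45 to 55 mm above the bench when down) runs from the knob to the pivot and, as a thin pointer, 27 mm beyond the knob
- pivot (a point): axis of the lever's pivot post (top 120 mm above the bench), 50 mm above the bench, near the far edge of a grey base plate 270 x 300 x 15 mm. Around it at 100 mm radius stand four steel teeth (20 mm wide, tops 62 mm above the bench, 17 mm above the lowered arm's underside): between them three notches 20 mm wide for the arm. The lever starts in the open gap left (+y) of the teeth
- pointer (a point): point on the centre line of the lever arm 200 mm horizontally from the pivot, 50 mm above the bench when down (13 mm past the pointer's tip); it stands over a marker when the lever is in that marker's notch
- post: the mark: a brass post 18 mm diameter and 40 mm tall with a conical point, on the base plate 200 mm from the pivot, in line with the notch it marks (which of the three varies); origin at the centre of its underside, 15 mm above the bench. The other two notches have flat brass studs there, 18 mm diameter and 5 mm high
- swing (a joint): turn of the lever about the upright pivot, rad, growing anticlockwise seen from above; from -0.85 to 0.80; 0 points along the base plate's middle line, roughly towards the robot; the notches are at -0.15, 0.25 and 0.65. Start is between -0.78 and -0.58, in the open gap
- lift (a joint): height of the lever above its lowest position, m, 0 to 0.045; it must be lifted at least 20 mm to pass over the teeth, drops by its own weight (0.35 kg) and is 0 when down in a notch
- probe: hand probe standing upright on its flared round foot (52 mm diameter, 12 mm high, then a cone up to 24 mm); above it a square grey stem 24 x 24 mm up to 120 mm; 0.11 to 0.22 kg. Origin at the centre of the flat underside, the sensing face; z runs up the stem, x and y are normal to the stem's sides. It looks along its -z
- mat: black rubber mat 100 x 100 x 4 mm fixed on the bench, the probe's place; origin at the centre of its underside, on the bench
- lens: green glass lens 44 mm diameter in a dark bezel of 58 mm, on the face of an aluminium block, inclined 35 degrees; z is the outward normal of the glass, leaning 35 degrees from vertical towards the robot's side; origin at the middle of the glass's outer face, about 76 mm above the bench
- reader: aluminium block carrying the lens, 100 x 100 mm, about 100 mm high at its far edge, fixed; origin on the bench, inclined face towards its -x
- ring_gauge: bystander: stainless ring gauge lying flat, 76 mm diameter, 24 mm high; origin at the centre of its underside
- protector: bystander: dark cast iron thread protector like an open cup, 84 mm diameter, 60 mm high; origin at the centre of its underside
- counter: bystander: round brass tally counter, 48 mm diameter, 35 mm high; origin at the centre of its underside
- jar: bystander: closed amber jar with steel cap, 60 mm diameter, 70 mm high; origin at the centre of its underside

How it is judged:
On the way, in this order (a step that is already met when the one before it is completed fails the run):
1. the lever is fully down (lift under 4 mm) in the notch of the pointed post (pointer within 14 mm of the post) and let go for 0.3 s (value of joint lift below 0.004 m and horizontal distance between pointer and post below 0.014 m and contact force between each of the arm, the fingers and lift below 0.1 N), for 0.3 s.
2. the held probe looks at the lens for 1 s: within 14 mm of its middle, face 25 to 75 mm off, axis within 12 degrees of its normal, still (under 20 mm/s, 0.2 rad/s) (x of lens in the frame of probe between -0.014 and 0.014 m and y of lens in the frame of probe between -0.014 and 0.014 m and z of lens in the frame of probe between -0.075 and -0.025 m and angle between the z axis of probe and the z axis of lens, either way round below 0.21 rad and linear speed of probe below 0.02 m/s and angular speed of probe below 0.2 rad/s and contact force between the fingers and probe above 0.5 N), for 1 s.
At the end, for the whole second after the job is handed in: The lever is down in the marked notch (lift under 4 mm, pointer within 14 mm of the post); the probe stands upright (within 5 degrees) and still on the mat, its middle within 40 mm of the mat's middle along each side; the robot touches nothing (value of joint lift below 0.004 m and horizontal distance between pointer and post below 0.014 m and angle between probe's own z axis and vertical below 0.1 rad and x of probe in the frame of mat between -0.04 and 0.04 m and y of probe in the frame of mat between -0.04 and 0.04 m and height (world z) of probe below 0.008 m and linear speed of probe below 0.01 m/s and contact force between the fingers and probe below 0.1 N and contact force between the arm and anything else below 0.1 N).
It fails at once if the probe or the robot touches the lens or its block with more than 3 N (contact force between any of probe, the arm, the fingers and reader above 3 N).
It fails at once if the probe is tipped over (more than 70 degrees from upright) (angle between probe's own z axis and vertical above 1.22 rad).
It fails at once if a bystander (ring gauge, protector, tally counter, jar) is moved more than 20 mm (distance of any of ring_gauge, protector, counter, jar from where it was at the start of the episode above 0.02 m).
It also fails if it takes over 59 s, if anything falls off the work surface, if the arm or the gripper's body presses on something with over 40 N, if the wrist force passes 120 N, or if a joint passes its speed limit or range.

## Working session

There is one attempt and no reset: what is moved stays moved. The work goes in short steps, Python scripts to look and compute and a tool call to move; the robot and the scene stay as the last step left them, time stands still between calls to the robot, and variables do not carry over. Pictures are saved under pics/ and viewed, at most 10 in all, crops included, and the job is handed in when it is done.

Besides the shell and the picture viewer there is one more tool, called after "Call:" in YAML: its name, and indented under it one key for each argument. carry_out: Moves the arm, as the interface text tells. Its arguments: {"type":"object","properties":{"linear":{"type":"array"},"angular":{"type":"array"},"hand":{"type":"array"},"force":{"type":"number"}},"required":["linear","angular","hand"]}

```bash
mkdir -p pics; python3 - <<'E'
from rig import manip
import cv2,numpy as np
for n in("scene","top"):
    cv2.imwrite(f"pics/{n}0.png",manip.get_image(n)[:,:,::-1])
    p=manip.camera_params(n);print(n,p["fx"],p["fy"],p["cx"],p["cy"]);print(np.round(p["view"],4).tolist())
s=manip.get_state();print(s)
E
```

```text
scene 425.0282457469861 425.0282457469861 277.1225911540234 205.15581879362912
[[-0.8401, 0.5422, -0.0179, 0.5278], [0.422, 0.6323, -0.6497, -0.1626], [-0.3409, -0.5534, -0.76, 1.2194], [0.0, 0.0, 0.0, 1.0]]
top 546.8741737947953 546.8741737947953 289.51415057014106 200.12608134545997
[[-0.016, -0.9995, -0.0282, -0.015], [-0.9958, 0.0184, -0.0894, 0.6231], [0.0899, 0.0267, -0.9956, 1.3391], [0.0, 0.0, 0.0, 1.0]]
{'clock': 0.1, 'qpos': array([ 1.22799099e+00,  2.76522029e-01,  1.50602297e+00, -3.83911732e-06,
        1.36072256e+00, -1.20997014e-01]), 'qd': array([-2.80788209e-04, -1.08909642e-03, -3.41892101e-03,  2.89778000e-05,
       -1.07183740e-03,  1.50336840e-03]), 'effort': array([ 8.73637200e-04, -4.17706311e+01, -2.46405262e+01, -2.71509134e-04,
        5.70902339e-03,  2.99791714e-05]), 'position': array([0.12643331, 0.56072302, 0.40392498]), 'ee_rot': array([-1.90642454e-04,  1.10676515e-01,  9.93856130e-01, -8.15462120e-04]), 'contact_force': array([ 0.28367343,  0.13843207, -0.31883613]), 'moment': array([ 0.03139327, -0.04178594,  0.04397834]), 'gripper_force': 0.0, 'width': 0.08509517530944244}
```

View pics/scene0.png

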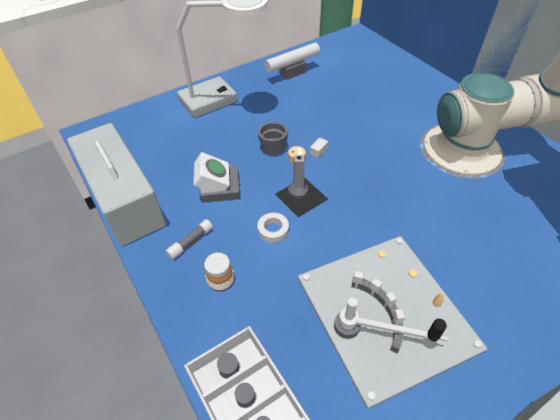

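View pics/top0.png

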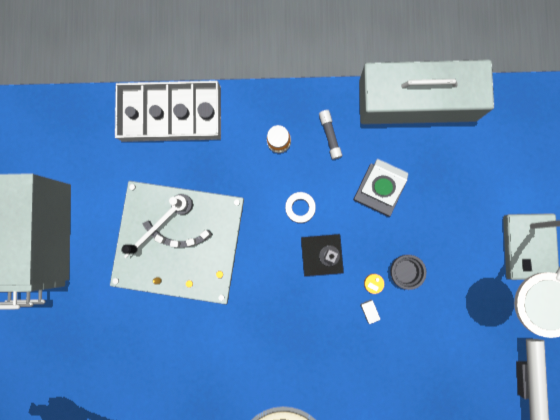

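The top view shows the lever knob at about (129,249) and the pivot at (180,203). The pointed post is at (157,280), in the first notch (swing -0.15), with studs at (190,284) and (220,274). The probe is at (331,256) on the mat at (322,255), and the lens is at (384,187). There is a tall cabinet at the left edge. I'll look closer.

```bash
cat > h.py <<'E'
import numpy as np,cv2
from rig import manip
def ray(n,u,v):
    p=manip.camera_params(n);V=np.array(p["view"]);R=V[:3,:3];t=V[:3,3]
    return -R.T@t, R.T@np.array([(u-p["cx"])/p["fx"],(v-p["cy"])/p["fy"],1])
def onz(n,u,v,z):
    o,d=ray(n,u,v);return o+d*(z-o[2])/d[2]
def tri(a,b):
    o1,d1=ray("top",*a);o2,d2=ray("scene",*b)
    s=np.linalg.lstsq(np.c_[d1,-d2],o2-o1,rcond=None)[0]
    p,q=o1+d1*s[0],o2+d2*s[1];return (p+q)/2,np.linalg.norm(p-q)
def proj(n,X):
    p=manip.camera_params(n);V=np.array(p["view"]);c=V[:3,:3]@X+V[:3,3];return np.array([p["fx"]*c[0]/c[2]+p["cx"],p["fy"]*c[1]/c[2]+p["cy"]])
E
python3 - <<'E'
from h import *
t=cv2.imread("pics/top0.png");s=cv2.imread("pics/scene0.png")
a=cv2.resize(t[170:310,100:250],None,fx=4,fy=4,interpolation=cv2.INTER_CUBIC)
b=cv2.resize(t[145:285,290:440],None,fx=4,fy=4,interpolation=cv2.INTER_CUBIC)
cv2.imwrite("pics/a.png",a);cv2.imwrite("pics/b.png",b)
c=cv2.resize(s[125:225,180:335],None,fx=5,fy=5,interpolation=cv2.INTER_CUBIC);cv2.imwrite("pics/c.png",c)
for n,im in(("top",t),("scene",s)):
    h=cv2.cvtColor(im,cv2.COLOR_BGR2HSV)
    for nm,lo,hi in(("green",(60,80,40),(85,255,200)),("yel",(12,110,90),(32,255,255))):
        k,l,st,ce=cv2.connectedComponentsWithStats(cv2.inRange(h,lo,hi))
        for i in range(1,k):
            if st[i,4]>12:print(n,nm,st[i],ce[i].round(1))
E
```

```text
top green [374 178  19  17 251] [383.2 186.3]
top yel [269 138  21  12  58] [280.5 146.1]
top yel [216 271   7   7  36] [219.1 274. ]
top yel [365 274  19  19 218] [373.9 282.6]
top yel [153 278   8   6  38] [156.7 280.4]
top yel [186 281   7   6  35] [188.8 283.4]
scene green [320   0  33  36 937] [334.8  15. ]
scene green [209 161  15  13 136] [215.9 167. ]
scene yel [352   0  10  19 144] [356.3   8.3]
scene yel [   0   49   43   92 2053] [ 14.  104.9]
scene yel [289 155   4   7  19] [290.6 158.2]
scene yel [206 266  26  18 156] [220.1 277.5]
scene yel [433 294   9  12  70] [437.4 300.2]
```

View pics/a.png

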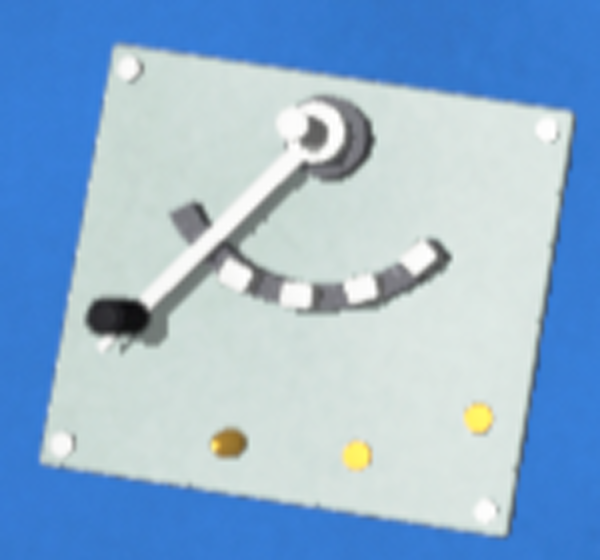

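View pics/b.png

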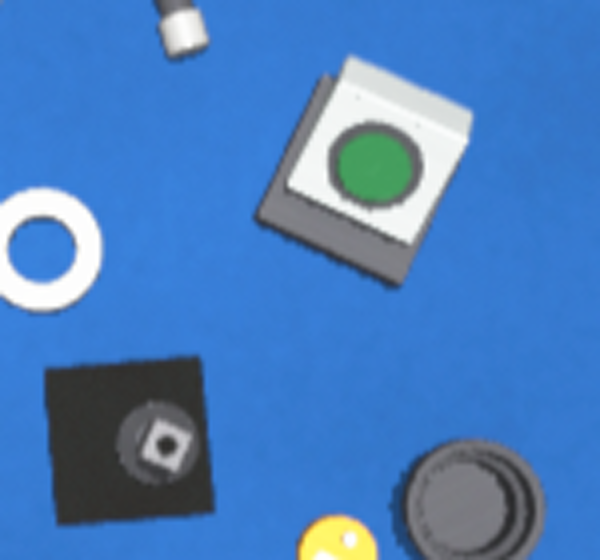

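View pics/c.png

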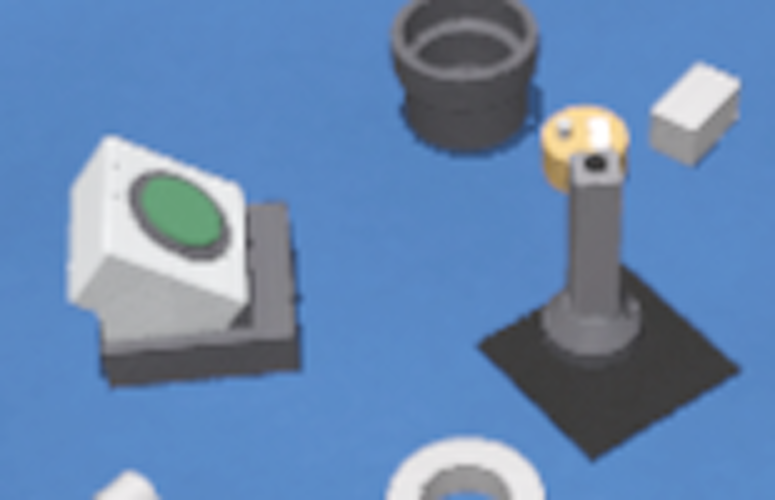

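Crops: the pivot post top is at a(292,125), the knob top at a(109,317), and the green lens at b(376,165) with its front base edge running b(258,218)→(400,286). The probe top is at b(166,444), with its stem turned about 25° in the image. The mat corners are b(45,370),(200,357),(214,512),(57,524).

```bash
python3 - <<'E'
from h import *
from scipy.optimize import least_squares
np.set_printoptions(precision=4,suppress=True)
A=lambda x,y:(100+x/4,170+y/4); B=lambda x,y:(290+x/4,145+y/4); C=lambda x,y:(180+x/5,125+y/5)
pt=onz("top",*A(292,125),.12);kt=onz("top",*A(109,317),.107)
s1=onz("top",188.8,283.4,.02);s2=onz("top",219.1,274,.02)
post=onz("top",156.7,280.4,.035)
print("pivtop",pt,"knob",kt,"studs",s1,s2,"post",post, np.linalg.norm(pt[:2]-kt[:2]))
# fit pivot+yaw: direction at swing q: angle = pi+yaw+q
d=lambda a:np.array([np.cos(np.pi+a),np.sin(np.pi+a)])
f=lambda p:np.r_[(p[:2]+.2*d(p[2]+.25)-s1[:2]),(p[:2]+.2*d(p[2]+.65)-s2[:2]),(p[:2]+.2*d(p[2]-.15)-post[:2])*.5,(p[:2]-pt[:2])*.5]
r=least_squares(f,[pt[0],pt[1],0]);p=r.x;print("fit",p,r.fun*1000)
v=kt[:2]-p[:2];q=(np.arctan2(v[1],v[0])-np.pi-p[2]+np.pi)%(2*np.pi)-np.pi
print("q",q,"r",np.hypot(*v),"knob@r",p[:2]+.16*d(p[2]+q),"tgt knob",p[:2]+.16*d(p[2]-.15),"tgt",p[:2]+.2*d(p[2]-.15), np.linalg.norm(post[:2]-p[:2]))
M=[onz("top",*B(*c),.004)[:2] for c in((45,370),(200,357),(214,512),(57,524))];print("mat",np.mean(M,0),[np.linalg.norm(M[i]-M[i-1]) for i in range(4)])
pr=onz("top",*B(166,444),.124);print("probe top",pr,tri(B(166,444),C(596,162)))
print("foot",onz("top",*B(158,443),.02))
for a,b in(((155,418),(192,437)),((140,455),(178,470)),((192,437),(178,470)),((155,418),(140,455))):
    e=onz("top",*B(*b),.124)-onz("top",*B(*a),.124);print("stem edge",np.degrees(np.arctan2(e[1],e[0])),np.hypot(*e[:2]))
e=onz("top",*B(400,286),0)-onz("top",*B(258,218),0);print("reader edge",np.degrees(np.arctan2(e[1],e[0])),np.linalg.norm(e))
e=onz("top",*B(412,243),.05)-onz("top",*B(468,140),.1);print("side",np.degrees(np.arctan2(e[1],e[0])))
e=onz("top",*B(412,243),.05)-onz("top",*B(287,185),.05);print("low edge",np.degrees(np.arctan2(e[1],e[0])),np.linalg.norm(e))
e=onz("top",*B(470,138),.1)-onz("top",*B(342,82),.1);print("up edge",np.degrees(np.arctan2(e[1],e[0])),np.linalg.norm(e))
print("lens",onz("top",383.7,186.6,.076),tri((383.7,186.6),(215.9,167)))
for nm,c,z in(("ring",B(41,250),.024),("prot",B(472,510),.06),("ctr",(373.9,283),.035),("jar",(278,133),.07)):print(nm,onz("top",*c,z))
for c in((38,175),(38,290),(70,185),(70,306)):print("cab z0,z.3",onz("top",*c,0),onz("top",*c,.3))
E
```

```text
pivtop [0.6168 0.245  0.12  ] knob [0.5066 0.3562 0.107 ] studs [0.4197 0.2289 0.02  ] [0.4419 0.153  0.02  ] post [0.4291 0.3054 0.035 ] 0.1565978863910289
fit [ 0.6188  0.2454 -0.1668] [-0.2437 -0.1394 -0.1635 -0.5228 -0.1694  1.1195  0.9839  0.2048]
q -0.6120100063472407 r 0.15770187203504 knob@r [0.5049 0.3578] tgt knob [0.4668 0.2952] tgt [0.4288 0.3077] 0.19899077056915018
mat [ 0.4845 -0.1052] [np.float64(0.09670429688500708), np.float64(0.09806617965513051), np.float64(0.09728251818234755), np.float64(0.0986315752322658)]
probe top [ 0.4835 -0.1227  0.124 ] (array([ 0.4832, -0.1226,  0.1223]), np.float64(0.0005273895363304735))
foot [ 0.4828 -0.1227  0.02  ]
stem edge -118.11463049335484 0.023765019704746686
stem edge -112.39487004254968 0.02332955024716635
stem edge 155.65970012613445 0.020525277304590476
stem edge 156.6546208901774 0.022885087195249076
reader edge -116.8955224587905 0.09911747595357086
side 154.64874928379368
low edge -116.26153179125347 0.08373169362442792
up edge -115.17544244043206 0.08199124314437126
lens [ 0.6469 -0.254   0.076 ] (array([ 0.6477, -0.2548,  0.0722]), np.float64(0.0009846642955333035))
ring [ 0.6041 -0.0522  0.024 ]
prot [ 0.4405 -0.3079  0.06  ]
ctr [ 0.4151 -0.2288  0.035 ]
jar [ 0.7846 -0.0013  0.07  ]
cab z0,z.3 [0.7028 0.6268 0.    ] [0.659  0.4779 0.3   ]
cab z0,z.3 [0.4074 0.6192 0.    ] [0.4274 0.4719 0.3   ]
cab z0,z.3 [0.675  0.5422 0.    ] [0.6372 0.4116 0.3   ]
cab z0,z.3 [0.3661 0.5359 0.    ] [0.395  0.4067 0.3   ]
```

Call:
carry_out:
  linear:
    - [0.064,-0.034,0]
    - [0.064,-0.034,0]
    - [0.064,-0.034,0]
    - [0.064,-0.034,0]
    - [0.064,-0.034,0]
    - [0.064,-0.034,0]
    - [0.064,-0.034,0]
    - [0.064,-0.034,0]
  angular:
    - [0,0,0]
    - [0,0,0]
    - [0,0,0]
    - [0,0,0]
    - [0,0,0]
    - [0,0,0]
    - [0,0,0]
    - [0,0,0]
  hand: [1,1,1,1,1,1,1,1]

```text
clock: 0.77
position: [0.3838, 0.4237, 0.4043]
ee_rot: [-0.0, 0.111, 0.994, -0.0]
contact_force: [0.3, 0.5, -0.4]
width: 0.0852
gripper_force: 0.0
```

Call:
carry_out:
  linear:
    - [0.064,-0.034,0]
    - [0.064,-0.034,0]
    - [0.064,-0.034,0]
    - [0.054,-0.034,0]
    - [0,0,-0.06]
    - [0,0,-0.06]
    - [0,0,0]
    - [0,0,0]
  angular:
    - [0,0,0]
    - [0,0,0]
    - [0,0,0]
    - [0,0,0]
    - [0,0,0]
    - [0,0,0]
    - [0,0,0]
    - [0,0,0]
  hand: [1,1,1,1,1,1,1,1]

```text
clock: 1.43
position: [0.5051, 0.3565, 0.3429]
ee_rot: [-0.002, 0.111, 0.994, -0.001]
contact_force: [0.4, 0.0, 0.8]
width: 0.0856
gripper_force: 0.0
```

Call:
carry_out:
  linear:
    - [0,0,-0.068]
    - [0,0,-0.068]
    - [0,0,-0.07]
    - [0,0,0]
    - [0,0,0]
    - [0,0,0]
    - [0,0,0]
    - [0,0,0]
  angular:
    - [0,0,0]
    - [0,0,0]
    - [0,0,0]
    - [0,0,0]
    - [0,0,0]
    - [0,0,0]
    - [0,0,0]
    - [0,0,0]
  hand: [1,1,1,1,0,0,0,0]
  force: 40

```text
clock: 2.1
position: [0.5064, 0.3576, 0.2446]
ee_rot: [0.002, 0.111, 0.994, 0.002]
contact_force: [0.0, -0.0, 0.1]
width: 0.0389
gripper_force: 0.0
```

Call:
carry_out:
  linear:
    - [0,0,0]
    - [0,0,0]
    - [0,0,0]
    - [0,0,0]
  angular:
    - [0,0,0]
    - [0,0,0]
    - [0,0,0]
    - [0,0,0]
  hand: [0,0,0,0]

```text
clock: 2.43
position: [0.5057, 0.3575, 0.2432]
ee_rot: [0.001, 0.111, 0.994, 0.001]
contact_force: [-1.9, 2.0, 6.0]
width: 0.0229
gripper_force: 40.5
```

Call:
carry_out:
  linear:
    - [0,0,0.02]
    - [0,0,0.02]
    - [0,0,0.024]
    - [0,0,0]
    - [0,0,0]
  angular:
    - [0,0,0]
    - [0,0,0]
    - [0,0,0]
    - [0,0,0]
    - [0,0,0]
  hand: [0,0,0,0,0]

```text
clock: 2.85
position: [0.5056, 0.3569, 0.2744]
ee_rot: [0.001, 0.111, 0.994, 0.0]
contact_force: [0.4, -0.5, -3.8]
width: 0.0229
gripper_force: 39.9
```

Call:
carry_out:
  linear:
    - [-0.0166,-0.0182,0]
    - [-0.0152,-0.0194,0]
    - [-0.0136,-0.0205,0]
    - [-0.012,-0.0215,0]
    - [-0.0104,-0.0224,0]
    - [-0.0085,-0.023,0]
    - [0,0,0]
    - [0,0,0]
  angular:
    - [0,0,0.96]
    - [0,0,0.96]
    - [0,0,0.96]
    - [0,0,0.96]
    - [0,0,0.96]
    - [0,0,0.96]
    - [0,0,0]
    - [0,0,0]
  hand: [0,0,0,0,0,0,0,0]

```text
clock: 3.52
position: [0.4679, 0.2943, 0.2737]
ee_rot: [0.001, -0.118, 0.993, 0.0]
contact_force: [3.9, 0.3, -2.9]
width: 0.023
gripper_force: 39.8
```

```bash
python3 - <<'E'
from h import *
s=manip.get_state();print(s["position"],s["ee_rot"],s["contact_force"],s["width"],s["qpos"])
a=manip.get_image("top")[:,:,::-1];b=manip.get_image("scene")[:,:,::-1]
f=lambda i:cv2.resize(i,None,fx=3,fy=3,interpolation=cv2.INTER_CUBIC)
cv2.imwrite("pics/d.png",np.hstack([f(a[180:310,105:235]),f(b[255:385,345:475])]))
E
```

```text
[0.46792141 0.29425336 0.27369341] [ 8.17715358e-04 -1.18238621e-01  9.92984847e-01  2.32397983e-04] [ 3.89663916  0.33266632 -2.93011031] 0.022973777977309297 [ 4.35502635e-01  3.47609493e-01  1.75033754e+00 -7.89126720e-05
  1.04194679e+00 -1.37228577e+00]
```

View pics/d.png

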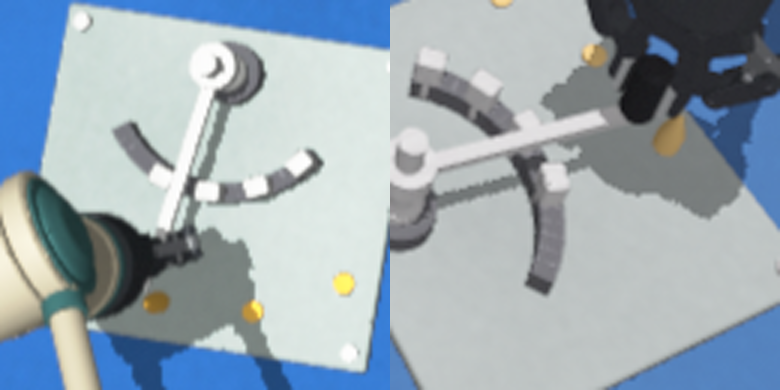

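The lever arm is lifted and sits over the gap between the first two teeth, in line with the pointed post. I'll lower it now.

Call:
carry_out:
  linear:
    - [-0.002,0.001,-0.016]
    - [0,0,-0.016]
    - [0,0,-0.016]
    - [0,0,-0.012]
    - [0,0,0]
    - [0,0,0]
  angular:
    - [0,0,0]
    - [0,0,0]
    - [0,0,0]
    - [0,0,0]
    - [0,0,0]
    - [0,0,0]
  hand: [0,0,0,0,0,0]

```text
clock: 4.12
position: [0.4676, 0.2952, 0.2437]
ee_rot: [0.002, -0.119, 0.993, -0.0]
contact_force: [6.2, -1.5, -2.3]
width: 0.0224
gripper_force: 40.1
```

Call:
carry_out:
  linear:
    - [0,0,0]
    - [0,0,0]
    - [0,0,0]
    - [0,0,0]
    - [0,0,0]
    - [0,0,0.04]
    - [0,0,0.07]
    - [0,0,0.08]
  angular:
    - [0,0,0]
    - [0,0,0]
    - [0,0,0]
    - [0,0,0]
    - [0,0,0]
    - [0,0,0]
    - [0,0,0]
    - [0,0,0]
  hand: [1,1,1,1,1,1,1,1]

```text
clock: 4.78
position: [0.4653, 0.2946, 0.3377]
ee_rot: [-0.003, -0.119, 0.993, -0.001]
contact_force: [1.3, 0.7, -0.2]
width: 0.0855
gripper_force: 0.0
```

Call:
carry_out:
  linear:
    - [0,-0.04,0.04]
    - [0,-0.08,0]
    - [0,-0.08,0]
    - [0,-0.08,0]
    - [0,-0.08,0]
    - [0,-0.08,0]
    - [0,-0.08,0]
    - [0,-0.08,0]
  angular:
    - [0,0,0]
    - [0,0,-0.95]
    - [0,0,-0.95]
    - [0,0,-0.95]
    - [0,0,-0.95]
    - [0,0,-0.95]
    - [0,0,-0.95]
    - [0,0,-0.95]
  hand: [1,1,1,1,1,1,1,1]

```text
clock: 5.45
position: [0.4656, -0.0066, 0.3589]
ee_rot: [0.0, 0.148, 0.989, 0.0]
contact_force: [1.6, 0.2, -0.3]
width: 0.0855
gripper_force: 0.0
```

```bash
python3 - <<'E'
from h import *
from scipy.spatial.transform import Rotation as R
s=manip.get_state();q=s["ee_rot"];M=R.from_quat(q,scalar_first=True).as_matrix()
print(s["position"],s["clock"],s["contact_force"],np.degrees(np.arctan2(M[1,1],M[0,1])),M[:,2])
a=manip.get_image("top")[:,:,::-1];b=manip.get_image("scene")[:,:,::-1]
f=lambda i:cv2.resize(i,None,fx=3,fy=3,interpolation=cv2.INTER_CUBIC)
cv2.imwrite("pics/e.png",np.hstack([f(a[180:310,105:235]),f(b[255:385,345:475])]))
E
```

```text
[ 0.46558739 -0.00663019  0.35892525] 5.45 [ 1.56007602  0.16907232 -0.27427637] 73.01076940919751 [ 1.97346105e-04  4.13397841e-04 -9.99999895e-01]
```

View pics/e.png

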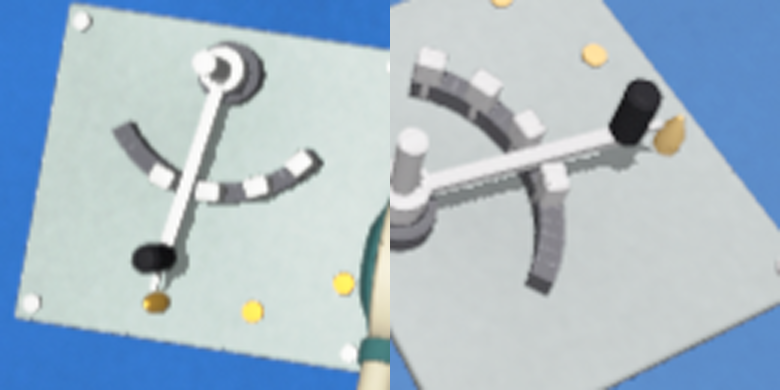

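The lever is fully down in the notch and points at the post. Now the probe.

Call:
carry_out:
  linear:
    - [0.0118,-0.0774,0]
    - [0.0118,-0.0774,0]
    - [0.0118,-0.0774,0]
    - [0,0,0]
    - [0,0,-0.07]
    - [0,0,-0.07]
    - [0,0,0]
    - [0,0,0]
  angular:
    - [0,0,-0.82]
    - [0,0,-0.82]
    - [0,0,0]
    - [0,0,0]
    - [0,0,0]
    - [0,0,0]
    - [0,0,0]
    - [0,0,0]
  hand: [1,1,1,1,1,1,1,1]

```text
clock: 6.22
position: [0.4834, -0.12, 0.2876]
ee_rot: [-0.002, 0.21, 0.978, 0.001]
contact_force: [-0.8, 0.4, 0.7]
width: 0.0857
gripper_force: 0.0
```

Call:
carry_out:
  linear:
    - [0,-0.004,-0.04]
    - [0,0,-0.04]
    - [0,0,0]
    - [0,0,0]
    - [0,0,0]
    - [0,0,0]
    - [0,0,0]
    - [0,0,0]
  angular:
    - [0,0,0]
    - [0,0,0]
    - [0,0,0]
    - [0,0,0]
    - [0,0,0]
    - [0,0,0]
    - [0,0,0]
    - [0,0,0]
  hand: [1,1,1,0,0,0,0,0]
  force: 40

```text
clock: 6.88
position: [0.4844, -0.1232, 0.2498]
ee_rot: [0.001, 0.21, 0.978, -0.0]
contact_force: [-0.4, 0.6, 1.0]
width: 0.0256
gripper_force: 1.3
```

Call:
carry_out:
  linear:
    - [0,0,0]
    - [0,0,0]
    - [0,0,0]
    - [0,0,0]
  angular:
    - [0,0,0]
    - [0,0,0]
    - [0,0,0]
    - [0,0,0]
  hand: [0,0,0,0]

```text
clock: 7.22
position: [0.4844, -0.1232, 0.2497]
ee_rot: [0.001, 0.211, 0.978, 0.0]
contact_force: [0.1, 1.4, 6.2]
width: 0.0235
gripper_force: 43.6
```

```bash
python3 - <<'E'
from h import *
for i in range(2):
    manip.get_image("top");s=manip.get_state();print(s["position"],s["ee_rot"],s["contact_force"],s["width"],s["gripper_force"])
E
```

```text
[ 0.4844564  -0.12322265  0.24968436] [8.86624998e-04 2.10614827e-01 9.77568719e-01 9.06451786e-05] [0.90580914 0.92147526 5.10530884] 0.02382643645147589 43.56515407562256
[ 0.48444696 -0.12320284  0.24970103] [9.06010114e-04 2.10632450e-01 9.77564903e-01 1.03762337e-04] [-0.28180071  1.30379214  6.89317013] 0.023600932169358855 43.565606474876404
```

Call:
carry_out:
  linear:
    - [0,0,0.03]
    - [0,0,0.06]
    - [0,0,0.06]
    - [0,0,0.06]
    - [0,0,0.03]
    - [0,0,0]
  angular:
    - [0,0,0]
    - [0,0,0]
    - [0,0,0]
    - [0,0,0]
    - [0,0,0]
    - [0,0,0]
  hand: [0,0,0,0,0,0]

```text
clock: 7.82
position: [0.4849, -0.1236, 0.3722]
ee_rot: [0.004, 0.211, 0.978, -0.001]
contact_force: [0.2, -0.3, -2.3]
width: 0.0238
gripper_force: 42.8
```

Call:
carry_out:
  linear:
    - [0.0017,-0.0094,0]
    - [0.0017,-0.0094,0]
    - [0.0017,-0.0094,0]
    - [0.0017,-0.0094,0]
    - [0.0017,-0.0094,0]
    - [0.0017,-0.0094,0]
    - [0,0,0]
  angular:
    - [-0.279,-0.572,0]
    - [-0.279,-0.572,0]
    - [-0.279,-0.572,0]
    - [-0.279,-0.572,0]
    - [-0.279,-0.572,0]
    - [-0.279,-0.572,0]
    - [0,0,0]
  hand: [0,0,0,0,0,0,0]

```text
clock: 8.4
position: [0.4879, -0.1514, 0.3666]
ee_rot: [0.146, 0.208, 0.966, -0.036]
contact_force: [-0.4, 0.3, -2.5]
width: 0.0237
gripper_force: 42.7
```

Call:
carry_out:
  linear:
    - [0.0017,-0.0094,0]
    - [0.0017,-0.0094,0]
    - [0.0017,-0.0094,0]
    - [0.0017,-0.0094,0]
    - [0.0017,-0.0094,0]
    - [0.0017,-0.0094,0]
    - [0,0,0]
    - [0,0,0]
  angular:
    - [-0.279,-0.572,0]
    - [-0.279,-0.572,0]
    - [-0.279,-0.572,0]
    - [-0.279,-0.572,0]
    - [-0.279,-0.572,0]
    - [-0.279,-0.572,0]
    - [0,0,0]
    - [0,0,0]
  hand: [0,0,0,0,0,0,0,0]

```text
clock: 9.07
position: [0.4935, -0.1792, 0.367]
ee_rot: [0.289, 0.201, 0.933, -0.071]
contact_force: [0.4, 0.8, -2.1]
width: 0.0236
gripper_force: 42.7
```

```bash
python3 - <<'E'
from h import *
from scipy.spatial.transform import Rotation as R
s=manip.get_state();M=R.from_quat(s["ee_rot"],scalar_first=True).as_matrix();z=M[:,2]
az=np.radians(154);n=np.r_[np.sin(np.radians(35))*np.array([np.cos(az),np.sin(az)]),np.cos(np.radians(35))]
L=np.array([.6469,-.254,.076]);f=s["position"]+z*.2457
print(s["clock"],s["position"],"z",z,"n",n,"ang",np.degrees(np.arccos(-z@n)))
print("face",f,"off",(f-L)@n,"lat",(f-L)-n*((f-L)@n),"need tcp shift for .05",(L+n*.05-f)/.5, s["qpos"],s["width"])
a=manip.get_image("top")[:,:,::-1];b=manip.get_image("scene")[:,:,::-1]
g=lambda i:cv2.resize(i,None,fx=3,fy=3,interpolation=cv2.INTER_CUBIC)
cv2.imwrite("pics/f.png",np.hstack([g(a[140:290,290:420]),g(b[90:240,175:305])]))
E
```

```text
9.0667 [ 0.49345    -0.17916442  0.3669628 ] z [ 0.51114017 -0.24901252 -0.82263509] n [-0.51552709  0.25143936  0.81915204] ang 0.3497684769293413
face [ 0.61903714 -0.2403468   0.16484135] off 0.09057158592800896 lat [ 0.01882925 -0.00912006  0.01464945] need tcp shift for .05 [ 0.004173   -0.00216246 -0.0957675 ] [-0.48814095  0.09489851  1.93142608  0.04046254  0.5111346  -1.66330877] 0.023640663026899093
```

View pics/f.png

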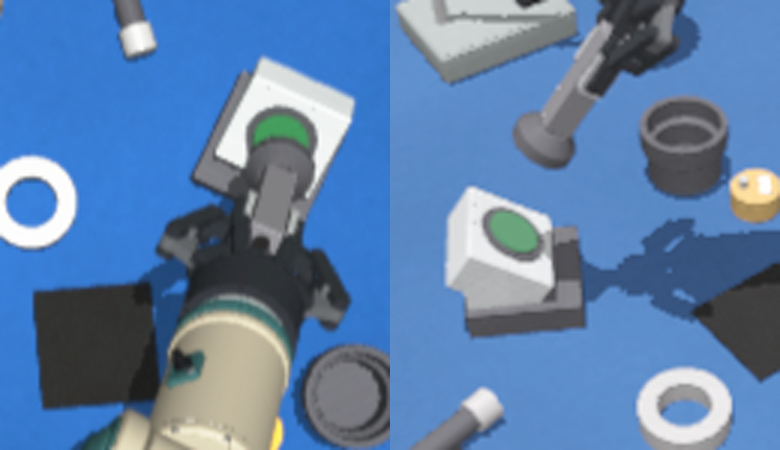

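The probe is held straight, tilted in line with the lens and above it. I'll lower it to 50 mm off and hold.

Call:
carry_out:
  linear:
    - [0.001,-0.0005,-0.02]
    - [0.001,-0.0005,-0.024]
    - [0.001,-0.0005,-0.024]
    - [0.001,-0.0005,-0.02]
    - [0,0,-0.008]
    - [0,0,0]
    - [0,0,0]
    - [0,0,0]
  angular:
    - [0,0,0]
    - [0,0,0]
    - [0,0,0]
    - [0,0,0]
    - [0,0,0]
    - [0,0,0]
    - [0,0,0]
    - [0,0,0]
  hand: [0,0,0,0,0,0,0,0]

```text
clock: 9.83
position: [0.4967, -0.1807, 0.3215]
ee_rot: [0.293, 0.201, 0.932, -0.072]
contact_force: [0.2, 0.3, -1.4]
width: 0.0237
gripper_force: 42.7
```

```bash
python3 - <<'E'
from h import *
from scipy.spatial.transform import Rotation as R
s=manip.get_state();M=R.from_quat(s["ee_rot"],scalar_first=True).as_matrix();z=M[:,2]
az=np.radians(154);n=np.r_[np.sin(np.radians(35))*np.array([np.cos(az),np.sin(az)]),np.cos(np.radians(35))]
L=np.array([.6469,-.254,.076]);f=s["position"]+z*.2457
print(s["position"],"ang",np.degrees(np.arccos(-z@n)),"off",(f-L)@n,"lat",(f-L)-n*((f-L)@n),"need",(L+n*.05-f)/.5)
a=manip.get_image("top")[:,:,::-1];b=manip.get_image("scene")[:,:,::-1]
g=lambda i:cv2.resize(i,None,fx=5,fy=5,interpolation=cv2.INTER_CUBIC)
cv2.imwrite("pics/g.png",np.hstack([g(a[150:250,345:425]),g(b[120:220,180:260])]))
E
```

```text
[ 0.49669466 -0.18066926  0.32151519] ang 0.08771837674514806 off 0.05128771725806299 lat [ 0.00319363 -0.00143932  0.00245169] need [-0.00505956  0.00223108 -0.00701305]
```

View pics/g.png

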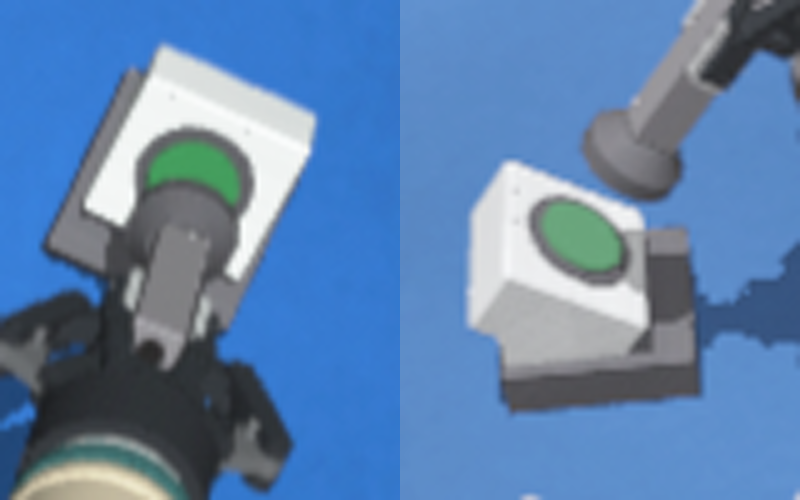

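The foot is square over the lens with about 50 mm clearance. I'll make a small correction and hold for 2 s.

Call:
carry_out:
  linear:
    - [-0.004,0.002,-0.006]
    - [0,0,0]
    - [0,0,0]
    - [0,0,0]
    - [0,0,0]
    - [0,0,0]
    - [0,0,0]
    - [0,0,0]
  angular:
    - [0,0,0]
    - [0,0,0]
    - [0,0,0]
    - [0,0,0]
    - [0,0,0]
    - [0,0,0]
    - [0,0,0]
    - [0,0,0]
  hand: [0,0,0,0,0,0,0,0]

```text
clock: 10.6
position: [0.4943, -0.1796, 0.3178]
ee_rot: [0.292, 0.201, 0.932, -0.072]
contact_force: [0.6, 0.6, -0.5]
width: 0.0234
gripper_force: 42.7
```

Call:
carry_out:
  linear:
    - [0,0,0]
    - [0,0,0]
    - [0,0,0]
    - [0,0,0]
    - [0,0,0]
    - [0,0,0]
    - [0,0,0]
    - [0,0,0]
  angular:
    - [0,0,0]
    - [0,0,0]
    - [0,0,0]
    - [0,0,0]
    - [0,0,0]
    - [0,0,0]
    - [0,0,0]
    - [0,0,0]
  hand: [0,0,0,0,0,0,0,0]

```text
clock: 11.27
position: [0.4942, -0.1796, 0.3177]
ee_rot: [0.292, 0.201, 0.932, -0.072]
contact_force: [-0.4, -0.2, -2.2]
width: 0.0236
gripper_force: 42.7
```

Call:
carry_out:
  linear:
    - [0,0,0]
    - [0,0,0]
    - [0,0,0]
    - [0,0,0]
    - [0,0,0]
    - [0,0,0]
    - [0,0,0]
    - [0,0,0]
  angular:
    - [0,0,0]
    - [0,0,0]
    - [0,0,0]
    - [0,0,0]
    - [0,0,0]
    - [0,0,0]
    - [0,0,0]
    - [0,0,0]
  hand: [0,0,0,0,0,0,0,0]

```text
clock: 11.93
position: [0.4943, -0.1796, 0.3177]
ee_rot: [0.292, 0.201, 0.932, -0.072]
contact_force: [0.6, 0.4, -1.5]
width: 0.0236
gripper_force: 42.7
```

```bash
python3 - <<'E'
from h import *
from scipy.spatial.transform import Rotation as R
s=manip.get_state();M=R.from_quat(s["ee_rot"],scalar_first=True).as_matrix();z=M[:,2]
az=np.radians(154);n=np.r_[np.sin(np.radians(35))*np.array([np.cos(az),np.sin(az)]),np.cos(np.radians(35))]
L=np.array([.6469,-.254,.076]);f=s["position"]+z*.2457
print(s["clock"],s["position"],"ang",np.degrees(np.arccos(-z@n)),"off",(f-L)@n,"lat",(f-L)-n*((f-L)@n))
# independent check: probe top (0.12 above face): predicted pixel vs seen hole at g(150,352)->(375,220.4)
print(proj("top",f-z*.12),np.abs(s["qd"]).max())
E
```

```text
11.9333 [ 0.49425239 -0.17956366  0.31773479] ang 0.009106864243472271 off 0.049727754176169224 lat [-0.00031317  0.00016174 -0.00024674]
[374.16301916 220.35892511] 0.0024701568675393787
```

The hold is done. I'm going back to the mat.

Call:
carry_out:
  linear:
    - [0,0,0.03]
    - [0,0,0.04]
    - [0,0,0.03]
    - [0,0,0]
    - [0,0,0]
  angular:
    - [0,0,0]
    - [0,0,0]
    - [0,0,0]
    - [0,0,0]
    - [0,0,0]
  hand: [0,0,0,0,0]

```text
clock: 12.35
position: [0.4943, -0.1796, 0.3684]
ee_rot: [0.293, 0.201, 0.932, -0.072]
contact_force: [-0.3, 0.6, -2.8]
width: 0.0237
gripper_force: 42.8
```

Call:
carry_out:
  linear:
    - [-0.0016,0.0123,0]
    - [-0.0016,0.0123,0]
    - [-0.0016,0.0123,0]
    - [-0.0016,0.0123,0]
    - [-0.0016,0.0123,0]
    - [-0.0016,0.0123,0]
    - [0,0,0]
  angular:
    - [0.279,0.572,0]
    - [0.279,0.572,0]
    - [0.279,0.572,0]
    - [0.279,0.572,0]
    - [0.279,0.572,0]
    - [0.279,0.572,0]
    - [0,0,0]
  hand: [0,0,0,0,0,0,0]

```text
clock: 12.93
position: [0.4893, -0.1419, 0.366]
ee_rot: [0.145, 0.208, 0.967, -0.036]
contact_force: [1.1, -0.9, -1.5]
width: 0.0234
gripper_force: 42.7
```

Call:
carry_out:
  linear:
    - [-0.0016,0.0123,0]
    - [-0.0016,0.0123,0]
    - [-0.0016,0.0123,0]
    - [-0.0016,0.0123,0]
    - [-0.0016,0.0123,0]
    - [-0.0016,0.0123,0]
    - [0,0,0]
    - [0,0,0]
  angular:
    - [0.279,0.572,0]
    - [0.279,0.572,0]
    - [0.279,0.572,0]
    - [0.279,0.572,0]
    - [0.279,0.572,0]
    - [0.279,0.572,0]
    - [0,0,0]
    - [0,0,0]
  hand: [0,0,0,0,0,0,0,0]

```text
clock: 13.6
position: [0.4849, -0.106, 0.3667]
ee_rot: [0.001, 0.21, 0.978, -0.0]
contact_force: [-0.4, -0.1, -1.2]
width: 0.0234
gripper_force: 42.7
```

Call:
carry_out:
  linear:
    - [0,0,-0.03]
    - [0,0,-0.04]
    - [0,0,-0.04]
    - [0,0,-0.04]
    - [0,0,-0.03]
    - [0,0,-0.02]
    - [0,0,0]
    - [0,0,0]
  angular:
    - [0,0,0]
    - [0,0,0]
    - [0,0,0]
    - [0,0,0]
    - [0,0,0]
    - [0,0,0]
    - [0,0,0]
    - [0,0,0]
  hand: [0,0,0,0,0,0,0,0]

```text
clock: 14.27
position: [0.4845, -0.1061, 0.2673]
ee_rot: [0.0, 0.211, 0.978, -0.0]
contact_force: [0.6, -0.4, -1.6]
width: 0.0238
gripper_force: 42.6
```

Call:
carry_out:
  linear:
    - [0,0,-0.012]
    - [0,0,-0.012]
    - [0,0,-0.006]
    - [0,0,-0.003]
    - [0,0,-0.002]
    - [0,0,0]
    - [0,0,0]
  angular:
    - [0,0,0]
    - [0,0,0]
    - [0,0,0]
    - [0,0,0]
    - [0,0,0]
    - [0,0,0]
    - [0,0,0]
  hand: [0,0,0,0,0,0,0]

```text
clock: 14.85
position: [0.4848, -0.1058, 0.2504]
ee_rot: [0.0, 0.21, 0.978, 0.0]
contact_force: [0.6, -0.1, -2.5]
width: 0.0235
gripper_force: 42.6
```

Call:
carry_out:
  linear:
    - [0,0,-0.002]
    - [0,0,0]
    - [0,0,0]
  angular:
    - [0,0,0]
    - [0,0,0]
    - [0,0,0]
  hand: [0,0,0]

```text
clock: 15.1
position: [0.4849, -0.1058, 0.2497]
ee_rot: [0.001, 0.21, 0.978, -0.0]
contact_force: [-0.3, 0.3, 1.1]
width: 0.0236
gripper_force: 43.1
```

Contact with the mat. Releasing and backing straight up.

Call:
carry_out:
  linear:
    - [0,0,0]
    - [0,0,0]
    - [0,0,0]
    - [0,0,0]
    - [0,0,0]
    - [0,0,0.02]
    - [0,0,0.06]
    - [0,0,0.08]
  angular:
    - [0,0,0]
    - [0,0,0]
    - [0,0,0]
    - [0,0,0]
    - [0,0,0]
    - [0,0,0]
    - [0,0,0]
    - [0,0,0]
  hand: [1,1,1,1,1,1,1,1]

```text
clock: 15.77
position: [0.4835, -0.1054, 0.3273]
ee_rot: [-0.004, 0.211, 0.978, 0.001]
contact_force: [0.4, -0.1, -0.3]
width: 0.0851
gripper_force: 0.0
```

Call:
carry_out:
  linear:
    - [0,0,0.08]
    - [0,0,0.06]
    - [-0.06,0,0]
    - [-0.06,0,0]
    - [-0.06,0,0]
    - [-0.06,0,0]
    - [0,0,0]
    - [0,0,0]
  angular:
    - [0,0,0]
    - [0,0,0]
    - [0,0,0]
    - [0,0,0]
    - [0,0,0]
    - [0,0,0]
    - [0,0,0]
    - [0,0,0]
  hand: [1,1,1,1,1,1,1,1]

```text
clock: 16.43
position: [0.3635, -0.1055, 0.3995]
ee_rot: [0.001, 0.211, 0.977, -0.0]
contact_force: [-0.2, 0.4, 1.1]
width: 0.0854
gripper_force: 0.0
```

```bash
python3 - <<'E'
from h import *
s=manip.get_state();print(s["clock"],s["position"],s["contact_force"])
a=manip.get_image("top")[:,:,::-1];b=manip.get_image("scene")[:,:,::-1]
g=lambda i:cv2.resize(i,(400,400),interpolation=cv2.INTER_CUBIC)
cv2.imwrite("pics/i.png",np.hstack([g(a[100:330,110:440]),g(b[120:370,180:480])]))
E
```

```text
16.4333 [ 0.36345888 -0.10552676  0.39948395] [-0.15902628  0.42152878  1.08344616]
```

View pics/i.png

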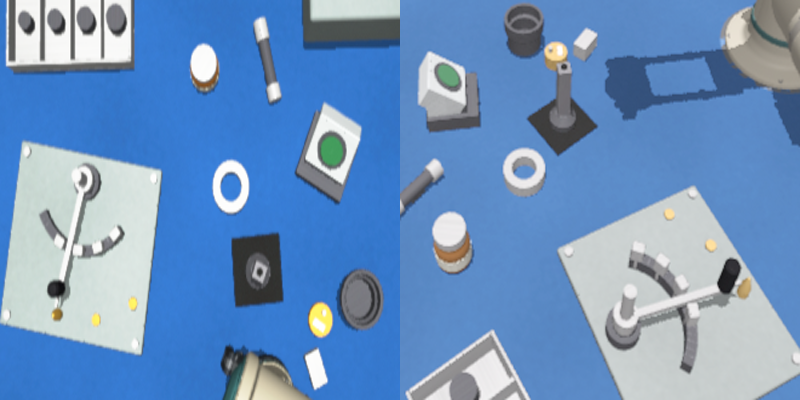

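The probe stands upright in the middle of the mat, at left (260,270). The lever is in the marked notch, and the bystanders have not moved.

```bash
python3 -c "
from rig import manip
print(manip.sign_off())"
```

```text
the job is handed in; nothing more can be done
None
```

I handed the job in at about 16.5 s, no verdict returned: the last pictures show the lever down in the pointed post's notch and released, and the probe, after a 2 s hold measured about 50 mm over the lens, upright mid-mat and released.

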